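Set up the snowshoe riveting corner

ROBOT

A 6-joint arm with a two-finger parallel gripper is mounted at the origin on the work surface. World frame = base frame: x ahead of the robot, y to its left, z up, the work surface at z = 0. Lengths are in m, angles in degrees, forces in N, time in s.
With the tool pointing down it reaches from about 0.35 to 0.95 m from the base axis. Payload 17.4 kg.
Tool frame: the origin (TCP) lies at the centre of the arm's flange, where the gripper is bolted on; the fingertips stand 186 mm ahead of it and the grasp point (between the pads) lies 167 mm ahead of it; z points along the fingers, y is the line along which they close (so a half turn about z gives the same grasp; the last joint's range is limited). The gripper opens to 93 mm and grips with 3 to 60 N. Pads are 15 mm wide; open, the fingers measure 128 mm over their backs; the gripper's body (75 mm by 188 mm) begins 65 mm behind the grasp point.
Start: joints at [71.918, 6.646, 82.598, -0, 90.757, -2.166], TCP at [0.185, 0.649, 0.405] pointing down, gripper open.
Joint ranges: [-162.19, 162.19], [-47.58, 125.68], [4.15, 143.07], [-65.23, 245.23], [0.69, 171.88], [-170.13, 170.13]. Speed limits (degrees/s): [108.29, 108.29, 127.2, 180, 180, 180].

INTERFACE

Orientations are given as [roll, pitch, yaw] about the fixed x, y, z axes, in that order (R = Rz(yaw) Ry(pitch) Rx(roll)).
In Python, from cell import robot gives the robot as it stands.
- The arm moves only by the tool jog_arm, never from a script. Its argument "steps" is a list of rows, each an object of numbers: "x", "y", "z": the shift along the tool's x, y, z in mm; "twist": the turn about the tool's z in degrees; "hand": the finger opening in mm, from 0 to 93. In form: [{"x": .., "y": .., "z": .., "twist": .., "hand": ..}, ...]. A call has 1 to 8 rows; each row shifts and turns the commanded pose from where the row before left it, along the tool's axes as they then stand; what a row does not reach is not made up. A row lasts 1/8 s, in which the tool goes at most 62.5 mm and 10.7 degrees, less where a joint would pass 70% of its speed; a pose out of reach is approached as far as the arm can. A call with a gripper value outside its range is refused whole. The fingers move at their own pace and stop on an object; "grip_force" is the grip in N (left out, the last holds). Time passes only in rows, so rows that do not move let the fingers close. It gives the time, the measured TCP pose, the force, the opening and the grip force at its end, in the units of the state.
- robot.state(): the state, without advancing time (a new reading comes with each control period).
- robot.camera(name): name is "scene" or "side" or "wrist"; returns the picture (420x560x3 uint8, red, green, blue); there is no depth.
- robot.camera_params(name): a dict with "intrinsics" (3x3 intrinsics, pixels), "dist" ([k1, k2, p1, p2, k3] as OpenCV has them; the pictures are not rectified), "T" (4x4, takes a point from camera to world coordinates). Camera axes: x right, y down, z forward; pixel columns grow to the right and rows downward; lengths in m; the calibration is good to about 2 mm. A picture is of the moment at which its call begins: read the wrist's pose just before it. camera_params takes no time and is no camera call; for the wrist camera it gives the pose at the moment of the call.
- robot.close_job(): hands the job in; it is judged then, once.
The state is a dict: "time_s": time; "q": joint angles; "joint_velocities": joint speeds; "joint_efforts": joint torques, N m; "eef_pos": TCP position; "eef_rot": TCP orientation; "force": force on the tool from outside, world axes, zero at the start; "wrist_torque": the same for the moment, N m; "gripper_width": opening from 0.0 (shut) to 1.0 (fully open); "finger_force": force on a finger pad.
Only numpy, scipy, OpenCV 4.12 (cv2) and the standard library are available. Lean on these libraries where they do the work, as an engineer would, in place of code of your own. Each camera call takes 0.05 s, during which the arm holds its last target. There are 200 camera calls.

TASK

Get the bench ready for riveting: put the brush, bristles down, in the plywood tool tray, slide the aluminium binding plate square and flush into the corner of the steel fence, and only then swing the keeper bar all the way over it. Slide every loose grey heel riser fully onto the black rubber mat as well; the plate and the risers are to be slid along the worktop, not picked up. Leave the other things on the bench where they are.

Things in the scene. Friction and masses are not known exactly. Their poses are not given: they have to be found in the camera images.
- riser1: loose heel riser, grey plastic wedge pad, footprint 92 mm (its x) by 88 mm (its y), upright side walls 16 mm high all round, sloping top with black ribs up to 31 mm; about 0.22 kg. Origin at the centre of its underside, z up. 2 or 3 are there; absent ones read None. (One more is clamped to the clip board at the back: not part of the job.)
- riser2: loose heel riser, grey plastic wedge pad, footprint 92 mm (its x) by 88 mm (its y), upright side walls 16 mm high all round, sloping top with black ribs up to 31 mm; about 0.22 kg. Origin at the centre of its underside, z up. 2 or 3 are there; absent ones read None. (One more is clamped to the clip board at the back: not part of the job.)
- riser3: loose heel riser, grey plastic wedge pad, footprint 92 mm (its x) by 88 mm (its y), upright side walls 16 mm high all round, sloping top with black ribs up to 31 mm; about 0.22 kg. Origin at the centre of its underside, z up. 2 or 3 are there; absent ones read None. (One more is clamped to the clip board at the back: not part of the job.)
- plate: aluminium binding plate, flat slab 120 mm (its x) by 96 mm (its y) by 18 mm high, four dark rivet marks on top, about 0.35 kg. Origin at the centre of its underside, z up
- fence_corner (a point): inner corner of the fixed L-shaped steel fence, at worktop level. Bars 20 mm high and thick: the far bar's inner face is the plane x = 0 of this frame, from y = 0 to -100 mm; the left bar's is the plane y = 0, from x = 0 to -170 mm. The plate goes where x < 0 and y < 0; any of its sides may face either bar
- keeper (a joint): angle of the flat steel keeper bar on the fence, about an upright pivot: 0 = open, pointing along +x of fence_corner; 1.57 (its stop) = fully over the plate, pointing along -y of that frame (clockwise seen from above). Stays where left. Bar 18 mm wide, 6 mm thick, underside 26 mm over the worktop (8 mm over the plate)
- keeper_knob (a point): centre of the top face of the keeper's upright black round knob, 18 mm in diameter, rising 38 mm above the bar; its top is 70 mm over the worktop; it stands 66 mm from the pivot and turns with the bar
- keeper_pivot (a point): keeper pivot point on the left bar, at the height of the bar's underside; axes parallel to the fence_corner frame
- mat: black rubber mat, 280 mm (its x) by 260 mm (its y), practically level with the worktop (things slide onto it freely). Origin at its centre
- tray: shallow plywood tool tray, fixed, 94 mm (its x) by 220 mm (its y) outside, walls 4 mm thick and 28 mm high, floor about 4 mm thick. Origin at the centre of its underside
- brush: stiff scrubbing brush, 160 mm long (its x), pale ash back 36 mm wide (its y) from 24 to 42 mm above its underside, dark bristle block 110 by 30 mm below, centred 15 mm towards +x; 0.16 kg. Origin at the underside of the bristles below the middle of the back; z up. It starts lying in the fence corner where the plate must go. Fits the tray lengthwise
- buckle: red ratchet buckle, about 70 x 34 x 24 mm, not part of the job
- setter: upright brass grommet setter, 48 mm wide and 75 mm high, not part of the job
- scraper: green plastic ice scraper, about 170 x 90 x 20 mm, not part of the job
- rivet_tin: round tin, 72 mm wide and 50 mm high, not part of the job
- spool: white spool, 80 mm wide and 30 mm high, not part of the job
- mug: white mug, 76 mm wide and 85 mm high, not part of the job
There are look-alikes about, which are no part of the job. What is shaped like the riser1 but green or purple is not meant.

How it is judged (in metres and radians):
On the way, in this order (a step that is already met when the one before it is completed fails the run):
1. the plate sits square and flush in the fence corner while the keeper is still open (((x of plate in the frame of fence_corner between -0.063 and -0.057 m and y of plate in the frame of fence_corner between -0.051 and -0.045 m and angle between the x axis of plate and the x axis of fence_corner, either way round below 0.035 rad) or (x of plate in the frame of fence_corner between -0.051 and -0.045 m and y of plate in the frame of fence_corner between -0.063 and -0.057 m and angle between the x axis of plate and the y axis of fence_corner, either way round below 0.035 rad)) and value of joint keeper below 0.5 rad), for 0.2 s.
2. the keeper is swung fully over the plate, which is still flush in the corner (((x of plate in the frame of fence_corner between -0.063 and -0.057 m and y of plate in the frame of fence_corner between -0.051 and -0.045 m and angle between the x axis of plate and the x axis of fence_corner, either way round below 0.035 rad) or (x of plate in the frame of fence_corner between -0.051 and -0.045 m and y of plate in the frame of fence_corner between -0.063 and -0.057 m and angle between the x axis of plate and the y axis of fence_corner, either way round below 0.035 rad)) and value of joint keeper above 1.4 rad), for 0.2 s.
At the end, for the whole second after the job is handed in: Plate within 3 mm and 2 degrees of flush in the corner, keeper at 1.4 rad or more; each riser flat, centre at least 42 mm inside every mat edge; brush bristles down on the tray floor, centre within 35 mm across and 45 mm along of the tray centre; all at rest (all of step 2 and linear speed of each of plate, riser1, riser2, riser3, brush below 0.02 m/s and x of riser1 in the frame of mat between -0.098 and 0.098 m and y of riser1 in the frame of mat between -0.088 and 0.088 m and height (world z) of each of riser1, riser2, riser3 below 0.006 m and angle between each of riser1, riser2, riser3's own z axis and vertical below 0.1 rad and x of riser2 in the frame of mat between -0.098 and 0.098 m and y of riser2 in the frame of mat between -0.088 and 0.088 m and x of riser3 in the frame of mat between -0.098 and 0.098 m and y of riser3 in the frame of mat between -0.088 and 0.088 m and x of brush in the frame of tray between -0.035 and 0.035 m and y of brush in the frame of tray between -0.045 and 0.045 m and height (world z) of brush below 0.012 m and angle between brush's own z axis and vertical below 0.15 rad); the robot touches nothing.
It fails at once if a riser or the plate is picked up (more than 25 mm) instead of slid (height (world z) of any of riser1, riser2, riser3, plate above 0.025 m).
It fails at once if another thing on the bench is shifted by more than 40 mm (distance of any of buckle, setter, scraper, rivet_tin, spool, mug from where it was at the start of the episode above 0.04 m).
Of riser1, riser2, riser3 only 2 to 3 are there at a start; the rules pass over those that are not, and their reading is None.
At some moment in a run one of riser1, riser2, riser3, plate may be knocked a few centimetres aside while the robot is not near it.
Once in a run the grip may slacken for a moment while it holds something.
It also fails if it takes over 210 s, if anything falls off the work surface, if the arm or the gripper's body presses on something with over 40 N, if the wrist force passes 120 N, or if a joint passes its speed limit or range.

## Working session

There is one attempt and no reset: what is moved stays moved. The work goes in short steps, Python scripts to look and compute and a tool call to move; the robot and the scene stay as the last step left them, time stands still between calls to the robot, and variables do not carry over. Pictures are saved under pics/ and viewed, at most 14 in all, crops included, and the job is handed in when it is done.

Besides the shell and the picture viewer there is one more tool, called after "Request:" by a JSON object that holds its "op" and its "data". jog_arm: Moves the arm, as the interface text tells. Its arguments: {"type":"object","properties":{"steps":{"type":"array"},"grip_force":{"type":"number"}},"required":["steps"]}

```bash
mkdir -p pics; ls; cat > h.py <<'E'
import numpy as np, cv2
from cell import robot
def snap(name,fn):
    im=robot.camera(name); cv2.imwrite(fn,cv2.cvtColor(im,cv2.COLOR_RGB2BGR)); return im
def px2w(name,uv,z,P=None):
    P=P or robot.camera_params(name)
    K=np.array(P["intrinsics"]);d=np.array(P["dist"]);T=np.array(P["T"])
    n=cv2.undistortPoints(np.array(uv,float).reshape(-1,1,2),K,d).reshape(-1,2)
    r=np.c_[n,np.ones(len(n))]@T[:3,:3].T; o=T[:3,3]
    z=np.broadcast_to(z,len(n))
    return o+r*((z-o[2])/r[:,2])[:,None]
def w2px(name,p,P=None):
    P=P or robot.camera_params(name)
    T=np.linalg.inv(np.array(P["T"]))
    r,_=cv2.Rodrigues(T[:3,:3])
    return cv2.projectPoints(np.array(p,float).reshape(-1,3),r,T[:3,3],np.array(P["intrinsics"]),np.array(P["dist"]))[0].reshape(-1,2)
E
python3 - <<'E'
from h import *
np.set_printoptions(precision=3,suppress=True)
s=robot.state();print(s)
for n in("scene","side","wrist"):
    im=snap(n,f"pics/{n}0.png");P=robot.camera_params(n);print(n,np.array(P["T"]),P["intrinsics"])
    if n!="wrist": cv2.imwrite(f"pics/{n}0.png",cv2.resize(cv2.cvtColor(im,cv2.COLOR_RGB2BGR),(800,600),interpolation=cv2.INTER_CUBIC))
E
```

```text
pics
{'time_s': 0.0, 'q': array([71.916,  6.672, 82.636,  0.   , 90.755, -2.165]), 'joint_velocities': array([-0.035, -0.038, -0.001, -0.003, -0.091, -0.078]), 'joint_efforts': array([ -0.003, -72.127, -62.258,   0.078,   0.024,  -0.   ]), 'eef_pos': array([0.185, 0.649, 0.404]), 'eef_rot': array([-179.937,   -0.003,  164.081]), 'force': array([0.843, 0.449, 0.227]), 'wrist_torque': array([ 0.034,  0.009, -0.002]), 'finger_force': 0.0, 'gripper_width': 0.9992446005675968}
scene [[-0.111  0.814 -0.571  1.236]
 [ 0.994  0.088 -0.068  0.051]
 [-0.005 -0.575 -0.818  1.162]
 [ 0.     0.     0.     1.   ]] [[415.455   0.    280.375]
 [  0.    415.455 207.721]
 [  0.      0.      1.   ]]
side [[ 0.871 -0.284  0.401 -0.151]
 [-0.491 -0.485  0.724 -1.131]
 [-0.011 -0.827 -0.562  0.959]
 [ 0.     0.     0.     1.   ]] [[474.121   0.    278.372]
 [  0.    474.121 210.854]
 [  0.      0.      1.   ]]
wrist [[ 0.274  0.918  0.287  0.104]
 [ 0.962 -0.262 -0.082  0.673]
 [-0.     0.299 -0.954  0.384]
 [ 0.     0.     0.     1.   ]] [[309.768   0.    283.392]
 [  0.    309.768 211.994]
 [  0.      0.      1.   ]]
```

View pics/scene0.png

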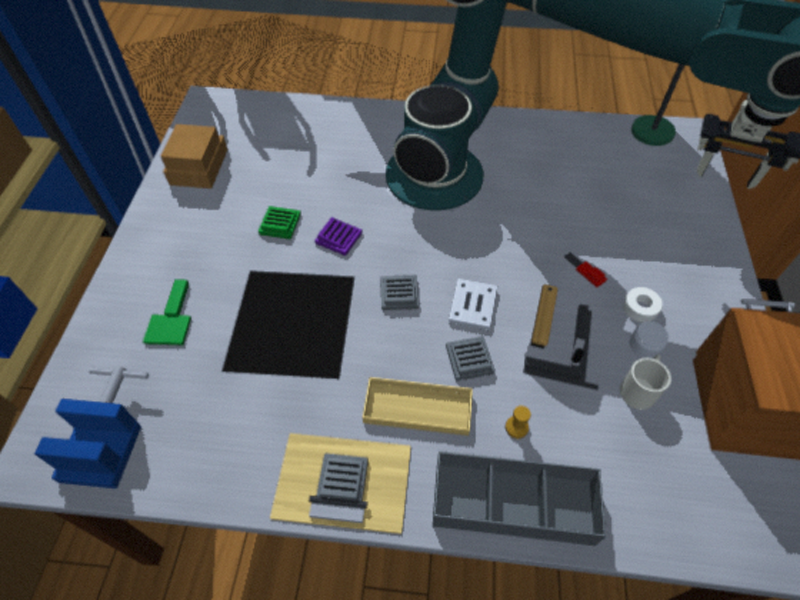

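View pics/side0.png

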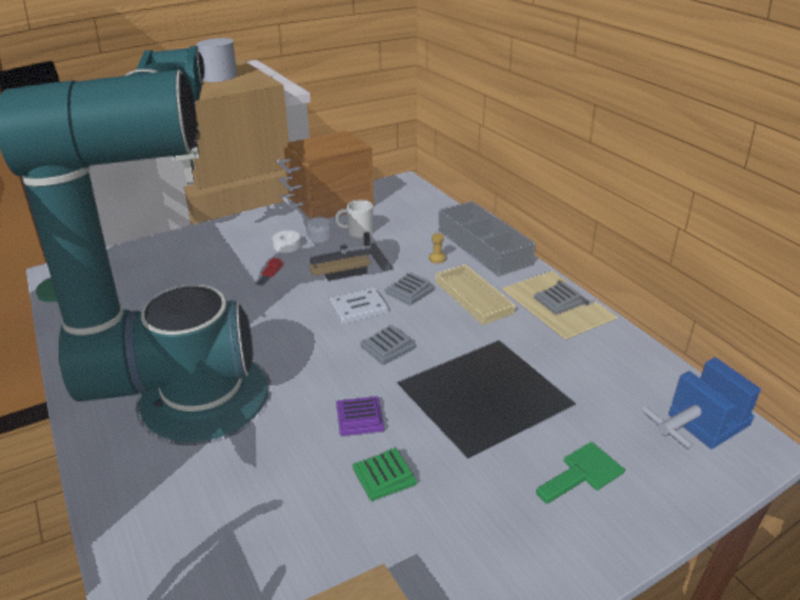

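Scene picture: grey loose risers at (400,292) and (470,357), the white plate at (473,303), the brush at (544,315) beside the dark fence (560,350), the mat at (290,325) and the tray at (418,405). The riser at (343,478) is clamped to the board, and the green (280,222) and purple (339,236) ones are look-alikes. I'll enlarge the middle of the picture to confirm.

```bash
python3 - <<'E'
from h import *
im=snap("scene","pics/scene1.png")
bgr=cv2.cvtColor(im,cv2.COLOR_RGB2BGR)
# crop scale 5: x 260..420, y 185..300
c=cv2.resize(bgr[185:305,260:420],(800,600),interpolation=cv2.INTER_CUBIC); cv2.imwrite("pics/crop1.png",c)
c=cv2.resize(bgr[180:312,150:326],(800,600),interpolation=cv2.INTER_CUBIC); cv2.imwrite("pics/crop2.png",c)
E
```

```text
(no output)
```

View pics/crop1.png

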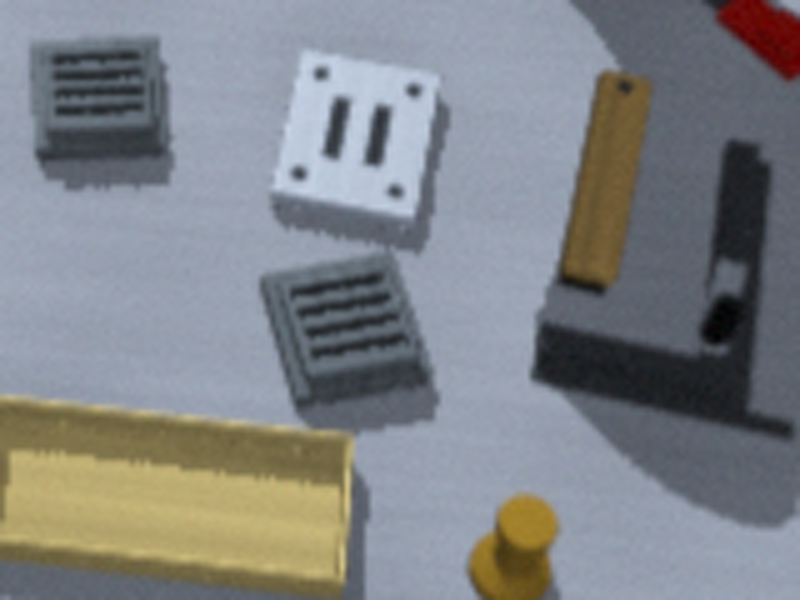

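View pics/crop2.png

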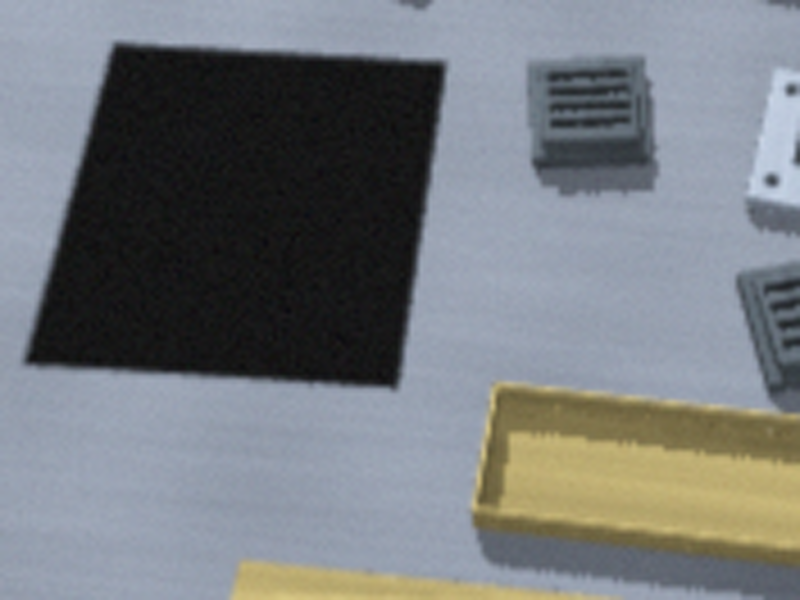

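```bash
python3 - <<'E'
from h import *
np.set_printoptions(precision=4,suppress=True)
c1=lambda L:[(260+u/5,185+v/5) for u,v in L]
c2=lambda L:[(150+u*.22,180+v*.22) for u,v in L]
def show(n,uv,z):
    p=px2w("scene",uv,z); d=np.diff(np.vstack([p,p[:1]]),axis=0)
    print(n,p[:,:2].tolist(),"ctr",p.mean(0)[:2],"len",np.linalg.norm(d,axis=1),"ang",np.degrees(np.arctan2(d[:,1],d[:,0])))
show("plate",c1([(303,50),(440,72),(412,218),(272,195)]),.018)
show("mat",c2([(113,43),(445,62),(398,387),(25,362)]),0)
show("trayL",c2([(497,383),(473,515)]),.028)
show("trayR",c1([(352,432),(345,585)]),.028)
show("brush",c1([(602,72),(652,80),(612,288),(562,270)]),.042)
show("RA front bottom",c1([(40,157),(165,152)]),0)
show("RA back rim",c1([(32,42),(158,38)]),.02)
show("RB front bottom",c1([(305,402),(432,385)]),0)
show("RB back rim",c1([(262,275),(392,255)]),[.016,.031])
show("knob",c1([(722,310)]),.07)
show("fence far bar inner left, outer bottom left, tip",c1([(540,320),(533,380),(790,430)]),[.02,0,.02])
show("leftbar near end",c1([(728,142),(770,160)]),.02)
show("setter base",c1([(510,580)]),0)
E
```

```text
plate [[0.3702860938151554, 0.08740660632615517], [0.3790381968103257, 0.18107592419258553], [0.49880817751778894, 0.16519171308702532], [0.49089494123012123, 0.07387035517735158]] ctr [0.4348 0.1269] len [0.0941 0.1208 0.0917 0.1214] ang [ 84.662   -7.5546 -94.9525 173.5963]
mat [[0.38745096244351573, -0.4238150794435664], [0.37798297791283797, -0.16525669399870818], [0.6570479530432602, -0.15380446870437317], [0.6653908034666597, -0.41274077817790916]] ctr [ 0.522  -0.2889] len [0.2587 0.2793 0.2591 0.2782] ang [  92.0971    2.35    -88.1546 -177.7183]
trayL [[0.6609262189579536, -0.08348725394027834], [0.7557928796340357, -0.08554220664335496]] ctr [ 0.7084 -0.0845] len [0.0949 0.0949] ang [ -1.2409 178.7591]
trayR [[0.6613612069652017, 0.1322184149550368], [0.7585845992921795, 0.13218331129254443]] ctr [0.71   0.1322] len [0.0972 0.0972] ang [ -0.0207 179.9793]
brush [[0.3855244649602688, 0.28518743698262655], [0.38863622097670003, 0.3177992291937173], [0.5521853170221911, 0.2869238973213039], [0.5425216142600264, 0.2564872849816873]] ctr [0.4672 0.2866] len [0.0328 0.1664 0.0319
[... 634 characters left out ...]
77436, 0.15202590094950888]] ctr [0.5436 0.1117] len [0.0833 0.0833] ang [100.302 -79.698]
knob [[0.5774133872484046, 0.34567974047134736]] ctr [0.5774 0.3457] len [0.] ang [0.]
fence far bar inner left, outer bottom left, tip [[0.5669853380450551, 0.2463084631915222], [0.5988518774990507, 0.2449456725904588], [0.6266608526218761, 0.3945421146863204]] ctr [0.5975 0.2953] len [0.0376 0.1535 0.1598] ang [  -2.4488   79.4693 -111.9286]
leftbar near end [[0.4178799289221401, 0.37068062418781467], [0.42942629892306117, 0.3970282997790077]] ctr [0.4237 0.3839] len [0.0288 0.0288] ang [  66.3355 -113.6645]
setter base [[0.7328941869156217, 0.23030585807311402]] ctr [0.7329 0.2303] len [0.] ang [0.]
```

```bash
cat >> h.py <<'E'
def go(x=None,y=None,tip=None,yaw=None):
    """shift in tool axes (mm) then twist to bring the fingertips there"""
    s=robot.state();p=np.array(s["eef_pos"]);a=np.radians(s["eef_rot"][2])
    d=np.array([p[0] if x is None else x,p[1] if y is None else y,p[2] if tip is None else tip+.186])-p
    tx=np.array([np.cos(a),np.sin(a)]);ty=np.array([np.sin(a),-np.cos(a)])
    tw=0 if yaw is None else (s["eef_rot"][2]-yaw+180)%360-180
    print("t %.1f"%s["time_s"],"at",p.round(4),"yaw %.1f"%s["eef_rot"][2],"tool mm x %.1f y %.1f z %.1f twist %.1f"%(1e3*d[:2]@tx,1e3*d[:2]@ty,-1e3*d[2],tw),"F",np.round(s["force"],1),"w %.1f"%(93*s["gripper_width"]))
E
python3 -c "
from h import *
go(.44,.31,.214,169.5)"
```

```text
t 0.2 at [0.1851 0.6491 0.4043] yaw 164.1 tool mm x -338.1 y -256.2 z 4.3 twist -5.4 F [-0.7 -0.5  0.2] w 92.9
```

Request:
{"op": "jog_arm", "data": {"steps": [{"x": -42, "y": -32}, {"x": -42, "y": -32}, {"x": -42, "y": -32}, {"x": -42, "y": -32}, {"x": -42, "y": -32}, {"x": -42, "y": -32}, {"x": -42, "y": -32}, {"x": -42, "y": -32}]}}

```text
$.steps[0]: bad value
```

Request:
{"op": "jog_arm", "data": {"steps": [{"z": 4, "twist": -5.4}, {"z": 0}, {"z": 0}, {"z": 0}]}}

```text
$.steps[0]: bad value
```

```bash
python3 -c "
from h import *
go(.467,.287,.1,169.5)
im=snap('wrist','pics/w1.png')
cv2.imwrite('pics/w1.png',cv2.resize(cv2.imread('pics/w1.png'),(800,600),interpolation=cv2.INTER_CUBIC))
P=robot.camera_params('wrist');import pickle;pickle.dump(P,open('w1.pkl','wb'))
s=robot.state();print(s['eef_pos'],s['eef_rot'])"
```

```text
t 0.2 at [0.1851 0.6491 0.4043] yaw 164.1 tool mm x -370.4 y -270.9 z 118.3 twist -5.4 F [-0.7 -0.5  0.2] w 92.9
[0.18512244 0.64913534 0.4043755 ] [-1.79965432e+02 -6.14523877e-04  1.64081242e+02]
```

View pics/w1.png

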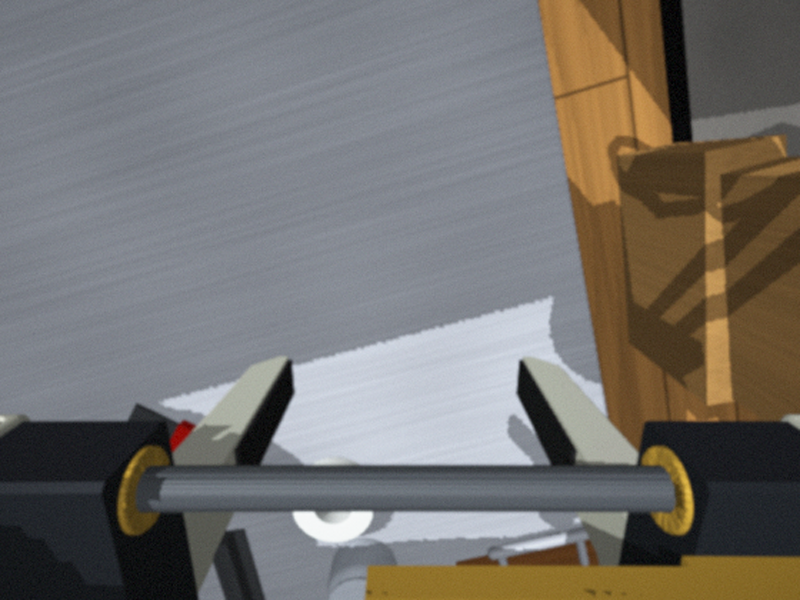

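Request:
{"op": "jog_arm", "data": {"steps": [{"x": -46, "y": -31, "z": 0, "twist": 0, "hand": 93}, {"x": -46, "y": -31, "z": 0, "twist": 0, "hand": 93}, {"x": -46, "y": -31, "z": 0, "twist": 0, "hand": 93}, {"x": -46, "y": -31, "z": 0, "twist": 0, "hand": 93}, {"x": -46, "y": -31, "z": 0, "twist": 0, "hand": 93}, {"x": -46, "y": -31, "z": 0, "twist": 0, "hand": 93}, {"x": -46, "y": -31, "z": 0, "twist": 0, "hand": 93}, {"x": -46, "y": -31, "z": 0, "twist": -5.4, "hand": 93}]}}

```text
time_s: 1.25
eef_pos: [0.4718, 0.3081, 0.4049]
eef_rot: [180.0, 0.0, 169.6]
force: [1.1, 0.7, -0.3]
gripper_width: 1.001
finger_force: 0.0
```

Request:
{"op": "jog_arm", "data": {"steps": [{"x": 0, "y": 0, "z": 0, "twist": 0, "hand": 93}, {"x": 0, "y": 0, "z": 0, "twist": 0, "hand": 93}]}}

```text
time_s: 1.5
eef_pos: [0.4709, 0.3098, 0.4047]
eef_rot: [180.0, -0.0, 169.4]
force: [-0.6, 0.9, 1.2]
gripper_width: 1.0
finger_force: 0.0
```

```bash
python3 -c "
from h import *
go(.467,.287,.1,169.5)
P=robot.camera_params('wrist');im=snap('wrist','pics/w2.png')
cv2.imwrite('pics/w2b.png',cv2.resize(cv2.imread('pics/w2.png'),(800,600),interpolation=cv2.INTER_CUBIC))
import pickle;pickle.dump(P,open('w2.pkl','wb'))"
```

```text
t 1.5 at [0.4709 0.3098 0.4047] yaw 169.4 tool mm x -0.3 y -23.1 z 118.7 twist -0.1 F [-0.6  0.9  1.2] w 93.0
```

View pics/w2b.png

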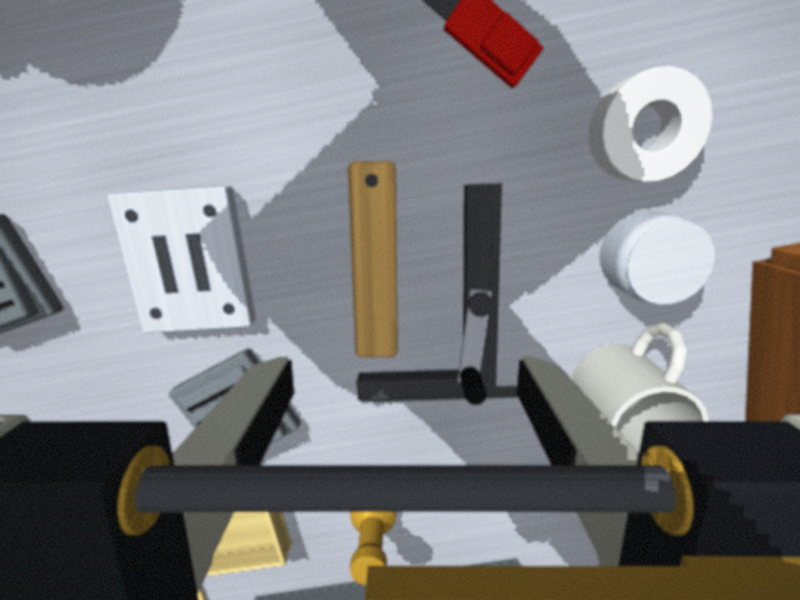

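Wrist picture: the brush at (373,258) with its hole near the robot end, the fence's left bar at x 463–500, the far bar at rows 372–402, the keeper pivot at (480,302) and the knob top at (473,388). The plate is at (180,260).

```bash
python3 - <<'E'
from h import *
import pickle
np.set_printoptions(precision=4,suppress=True)
P=pickle.load(open('w2.pkl','rb'))
def show(n,uv,z):
    p=px2w("wrist",np.array(uv)*.7,z,P); d=np.diff(np.vstack([p,p[:1]]),axis=0)
    print(n,p[:,:2].tolist(),"ctr",p.mean(0)[:2],"len",np.linalg.norm(d,axis=1),"ang",np.degrees(np.arctan2(d[:,1],d[:,0])))
show("brush",[(348,162),(396,162),(397,355),(355,356)],.042)
show("plate",[(109,196),(230,187),(252,325),(143,332)],.018)
show("leftbar inner",[(465,185),(462,370)],.02)
show("leftbar outer",[(501,184),(496,370)],.02)
show("farbar inner",[(358,373),(460,371)],.02)
show("pivot",[(480,302)],.034)
show("knob",[(473,388)],.07)
go(.467,.287,.1,169.5)
E
```

```text
brush [[0.37917243950202484, 0.2857516410758345], [0.38565599794650596, 0.32048515174911535], [0.5376411920468794, 0.2919547999190404], [0.5320176571840636, 0.25703773936550645]] ctr [0.4586 0.2888] len [0.0353 0.1546 0.0354 0.1555] ang [ 79.4265 -10.6317 -99.1492 169.3603]
plate [[0.3690685983497655, 0.08881654375550246], [0.3798871133356264, 0.18597137903513203], [0.49635411567895954, 0.16963335895759385], [0.48499308986370726, 0.07363903494809193]] ctr [0.4326 0.1295] len [0.0978 0.1176 0.0967 0.1169] ang [ 83.6461  -7.9854 -96.7496 172.5409]
leftbar inner [[0.41268912149791925, 0.3707629423351192], [0.5725768966273759, 0.34478881041557163]] ctr [0.4926 0.3578] len [0.162 0.162] ang [ -9.2272 170.7728]
leftbar outer [[0.41721733500016905, 0.39898797197764424], [0.5782319035806958, 0.37502659294393675]] ctr [0.4977 0.387 ] len [0.1628 0.1628] ang [ -8.4644 171.5356]
farbar inner [[0.5581472678731552, 0.2516231308355592], [0.5732297211669086, 0.342862483997064]] ctr [0.5657 0.2972] len [0.0925 0.0925] ang [ 80.6135 -99.3865]
pivot [[0.5068808850559682, 0.36779907516055477]] ctr [0.5069 0.3678] len [0.] ang [0.]
knob [[0.5643949021523577, 0.3485105453735355]] ctr [0.5644 0.3485] len [0.] ang [0.]
t 1.6 at [0.4706 0.3102 0.4047] yaw 169.5 tool mm x -0.7 y -23.5 z 118.7 twist -0.0 F [ 0.4  0.5 -0.3] w 93.3
```

Request:
{"op": "jog_arm", "data": {"steps": [{"x": 8, "y": -20, "z": 40, "twist": 0, "hand": 62}, {"x": 0, "y": -1, "z": 50, "twist": 0, "hand": 62}, {"x": 0, "y": 0, "z": 50, "twist": 0, "hand": 62}, {"x": 0, "y": 0, "z": 25, "twist": 0, "hand": 62}, {"x": 0, "y": 0, "z": 15, "twist": 0, "hand": 62}, {"x": 0, "y": 0, "z": 0, "twist": 0, "hand": 62}]}}

```text
time_s: 2.3
eef_pos: [0.4589, 0.2911, 0.2244]
eef_rot: [-180.0, -0.0, 169.5]
force: [-0.3, 0.9, 1.7]
gripper_width: 0.664
finger_force: 0.0
```

```bash
python3 -c "
from h import *
go(.463,.288,.025,169.5)"
```

```text
t 2.3 at [0.4589 0.2911 0.2244] yaw 169.5 tool mm x -4.6 y -2.3 z 13.4 twist 0.0 F [-0.3  0.9  1.7] w 61.8
```

Request:
{"op": "jog_arm", "data": {"steps": [{"x": -4, "y": -2, "z": 13, "twist": 0, "hand": 62}, {"x": 0, "y": 0, "z": 0, "twist": 0, "hand": 30}, {"x": 0, "y": 0, "z": 0, "twist": 0, "hand": 30}, {"x": 0, "y": 0, "z": 0, "twist": 0, "hand": 30}, {"x": 0, "y": 0, "z": 0, "twist": 0, "hand": 30}, {"x": 0, "y": 0, "z": 0, "twist": 0, "hand": 30}], "grip_force": 45}}

```text
time_s: 3.05
eef_pos: [0.463, 0.2879, 0.2122]
eef_rot: [180.0, 0.0, 169.5]
force: [0.2, -1.1, 5.7]
gripper_width: 0.38
finger_force: 45.0
```

Request:
{"op": "jog_arm", "data": {"steps": [{"x": 0, "y": 0, "z": -40, "twist": 0, "hand": 30}, {"x": 0, "y": 0, "z": -40, "twist": 0, "hand": 30}, {"x": 0, "y": 0, "z": 0, "twist": 0, "hand": 30}]}}

```text
time_s: 3.42
eef_pos: [0.4632, 0.2881, 0.2947]
eef_rot: [179.8, 0.2, 169.5]
force: [-0.6, -0.4, -2.2]
gripper_width: 0.381
finger_force: 45.0
```

```bash
python3 -c "
from h import *
go(.709,.024,.1,90)"
```

```text
t 3.4 at [0.4632 0.2881 0.2947] yaw 169.5 tool mm x -289.8 y -214.8 z 8.7 twist 79.5 F [-0.6 -0.4 -2.2] w 35.5
```

Request:
{"op": "jog_arm", "data": {"steps": [{"x": -48, "y": -36, "z": 0, "twist": 0, "hand": 30}, {"x": -48, "y": -36, "z": 0, "twist": 0, "hand": 30}, {"x": -48, "y": -36, "z": 0, "twist": 0, "hand": 30}, {"x": -48, "y": -36, "z": 0, "twist": 0, "hand": 30}, {"x": -48, "y": -36, "z": 0, "twist": 0, "hand": 30}, {"x": -48, "y": -35, "z": 0, "twist": 0, "hand": 30}, {"x": 0, "y": 0, "z": 0, "twist": 10, "hand": 30}, {"x": 0, "y": 0, "z": 0, "twist": 10, "hand": 30}]}}

```text
time_s: 4.42
eef_pos: [0.707, 0.0231, 0.2893]
eef_rot: [-179.9, -0.1, 149.1]
force: [-1.1, 0.3, -1.1]
gripper_width: 0.383
finger_force: 45.0
```

Request:
{"op": "jog_arm", "data": {"steps": [{"x": 0, "y": 0, "z": 0, "twist": 10, "hand": 30}, {"x": 0, "y": 0, "z": 0, "twist": 10, "hand": 30}, {"x": 0, "y": 0, "z": 0, "twist": 10, "hand": 30}, {"x": 0, "y": 0, "z": 0, "twist": 10, "hand": 30}, {"x": 0, "y": 0, "z": 0, "twist": 10, "hand": 30}, {"x": 0, "y": 0, "z": 0, "twist": 9.5, "hand": 30}, {"x": 0, "y": 0, "z": 0, "twist": 0, "hand": 30}]}}

```text
time_s: 5.3
eef_pos: [0.7066, 0.0239, 0.2902]
eef_rot: [-179.9, -0.0, 90.0]
force: [-0.8, 0.4, -2.2]
gripper_width: 0.384
finger_force: 45.0
```

```bash
python3 -c "
from h import *
go(.709,.024,.035,90)
a=cv2.cvtColor(robot.camera('scene'),cv2.COLOR_RGB2BGR)[220:320,230:370]
cv2.imwrite('pics/c3.png',cv2.resize(a,(800,571),interpolation=cv2.INTER_CUBIC))"
```

```text
t 5.3 at [0.7066 0.0239 0.2902] yaw 90.0 tool mm x 0.1 y 2.4 z 69.2 twist 0.0 F [-0.8  0.4 -2.2] w 35.7
```

View pics/c3.png

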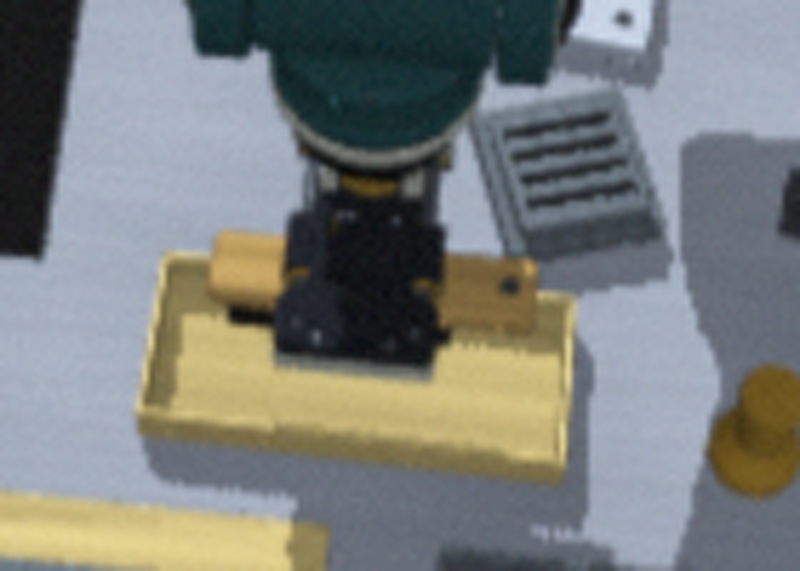

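The brush is level over the tray (217–535, 280) and centred between its ends. I'll lower it.

Request:
{"op": "jog_arm", "data": {"steps": [{"x": 0, "y": 2, "z": 30, "twist": 0, "hand": 30}, {"x": 0, "y": 0, "z": 25, "twist": 0, "hand": 30}, {"x": 0, "y": 0, "z": 14, "twist": 0, "hand": 30}, {"x": 0, "y": 0, "z": 0, "twist": 0, "hand": 30}, {"x": 0, "y": 0, "z": 3, "twist": 0, "hand": 30}, {"x": 0, "y": 0, "z": 0, "twist": 0, "hand": 30}]}}

```text
time_s: 6.1
eef_pos: [0.7089, 0.0239, 0.2205]
eef_rot: [179.9, 0.0, 90.0]
force: [-0.1, -0.1, -1.3]
gripper_width: 0.384
finger_force: 45.0
```

Request:
{"op": "jog_arm", "data": {"steps": [{"x": 0, "y": 0, "z": 3, "twist": 0, "hand": 30}, {"x": 0, "y": 0, "z": 0, "twist": 0, "hand": 30}]}}

```text
time_s: 6.35
eef_pos: [0.7087, 0.0239, 0.2167]
eef_rot: [-180.0, 0.0, 90.0]
force: [0.2, -1.1, -1.3]
gripper_width: 0.381
finger_force: 45.0
```

Request:
{"op": "jog_arm", "data": {"steps": [{"x": 0, "y": 0, "z": 1, "twist": 0, "hand": 30}, {"x": 0, "y": 0, "z": 0, "twist": 0, "hand": 48}, {"x": 0, "y": 0, "z": 0, "twist": 0, "hand": 48}, {"x": 0, "y": 0, "z": -20, "twist": 0, "hand": 48}, {"x": 0, "y": 0, "z": -40, "twist": 0, "hand": 48}, {"x": 0, "y": 0, "z": -40, "twist": 0, "hand": 10}, {"x": 0, "y": 0, "z": 0, "twist": 0, "hand": 0}]}}

```text
time_s: 7.22
eef_pos: [0.7091, 0.0239, 0.3214]
eef_rot: [179.6, 0.0, 90.0]
force: [-0.8, 0.2, -0.1]
gripper_width: 0.349
finger_force: 0.0
```

```bash
python3 -c "
from h import *
go(.4218,.0554,.1,80.7)"
```

```text
t 7.2 at [0.7091 0.0239 0.3214] yaw 90.0 tool mm x 31.4 y -287.3 z 35.4 twist 9.3 F [-0.8  0.2 -0.1] w 32.5
```

Request:
{"op": "jog_arm", "data": {"steps": [{"x": 5, "y": -48, "z": 0, "twist": 0, "hand": 60}, {"x": 5, "y": -48, "z": 0, "twist": 0, "hand": 60}, {"x": 5, "y": -48, "z": 0, "twist": 0, "hand": 60}, {"x": 5, "y": -48, "z": 0, "twist": 0, "hand": 60}, {"x": 5, "y": -48, "z": 0, "twist": 0, "hand": 60}, {"x": 6, "y": -47, "z": 35, "twist": 0, "hand": 60}, {"x": 0, "y": 0, "z": 0, "twist": 9.3, "hand": 60}, {"x": 0, "y": 0, "z": 0, "twist": 0, "hand": 60}]}}

```text
time_s: 8.22
eef_pos: [0.4215, 0.055, 0.2811]
eef_rot: [180.0, -0.0, 80.7]
force: [-0.4, -0.1, -0.4]
gripper_width: 0.646
finger_force: 0.0
```

```bash
python3 -c "
from h import *
go(.4218,.0554,.005,80.7)
P=robot.camera_params('wrist');im=snap('wrist','pics/w3.png')
cv2.imwrite('pics/w3b.png',cv2.resize(cv2.imread('pics/w3.png'),(800,600),interpolation=cv2.INTER_CUBIC))
import pickle;pickle.dump(P,open('w3.pkl','wb'))"
```

```text
t 8.2 at [0.4215 0.055  0.2811] yaw 80.7 tool mm x 0.5 y 0.2 z 90.1 twist 0.0 F [-0.4 -0.1 -0.4] w 60.0
```

View pics/w3b.png

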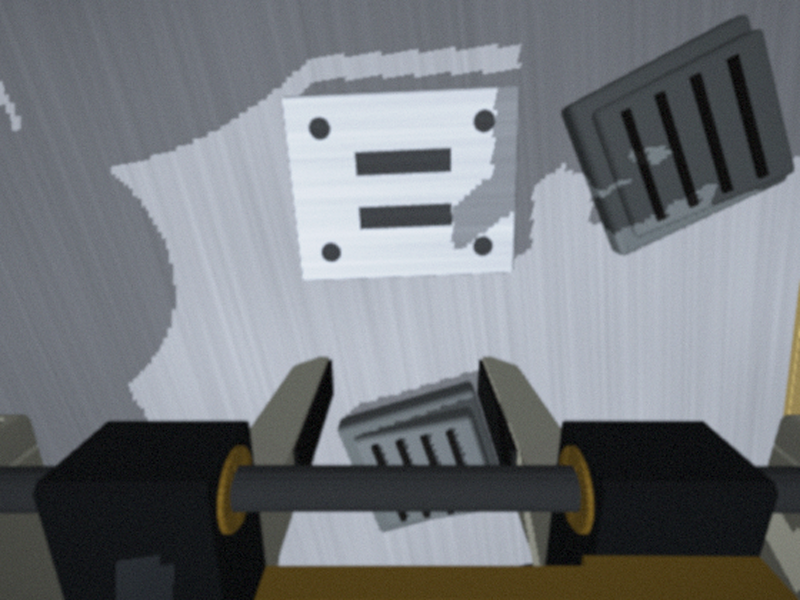

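Request:
{"op": "jog_arm", "data": {"steps": [{"x": 0, "y": 0, "z": 45, "twist": 0, "hand": 60}, {"x": 0, "y": 0, "z": 35, "twist": 0, "hand": 60}, {"x": 0, "y": 0, "z": 10, "twist": 0, "hand": 60}, {"x": 0, "y": 0, "z": 0, "twist": 0, "hand": 60}, {"x": 10, "y": 0, "z": 0, "twist": 0, "hand": 60}, {"x": 10, "y": 0, "z": 0, "twist": 0, "hand": 60}, {"x": 10, "y": 0, "z": 0, "twist": 0, "hand": 60}]}}

```text
time_s: 9.15
eef_pos: [0.427, 0.0854, 0.1915]
eef_rot: [179.9, 0.0, 80.7]
force: [-0.3, -3.6, 2.0]
gripper_width: 0.644
finger_force: 1.8
```

Request:
{"op": "jog_arm", "data": {"steps": [{"x": 18, "y": 0, "z": 0, "twist": 0, "hand": 60}, {"x": 18, "y": 0, "z": 0, "twist": 0, "hand": 60}, {"x": 18, "y": 0, "z": 0, "twist": 0, "hand": 60}, {"x": 18, "y": 0, "z": 0, "twist": 0, "hand": 60}, {"x": 18, "y": 0, "z": 0, "twist": 0, "hand": 60}, {"x": 18, "y": 0, "z": 0, "twist": 0, "hand": 60}, {"x": 18, "y": 0, "z": 0, "twist": 0, "hand": 60}, {"x": 15, "y": 0, "z": 0, "twist": 0, "hand": 60}]}}

```text
time_s: 10.15
eef_pos: [0.4496, 0.2249, 0.1907]
eef_rot: [-180.0, 0.0, 80.7]
force: [-0.6, -3.7, 2.9]
gripper_width: 0.648
finger_force: 1.8
```

Request:
{"op": "jog_arm", "data": {"steps": [{"x": 8, "y": 0, "z": 0, "twist": 0, "hand": 60}, {"x": 8, "y": 0, "z": 0, "twist": 0, "hand": 60}, {"x": 5, "y": 0, "z": 0, "twist": 0, "hand": 60}, {"x": 0, "y": 0, "z": 0, "twist": 0, "hand": 60}]}}

```text
time_s: 10.65
eef_pos: [0.4529, 0.2446, 0.1907]
eef_rot: [-180.0, -0.0, 80.7]
force: [0.3, -0.8, 0.3]
gripper_width: 0.646
finger_force: 0.0
```

Request:
{"op": "jog_arm", "data": {"steps": [{"x": 4, "y": 0, "z": 0, "twist": 0, "hand": 60}, {"x": 3, "y": 0, "z": 0, "twist": 0, "hand": 60}, {"x": 3, "y": 0, "z": 0, "twist": 0, "hand": 60}]}}

```text
time_s: 11.02
eef_pos: [0.4545, 0.2544, 0.1907]
eef_rot: [-180.0, 0.0, 80.7]
force: [0.4, -2.2, -1.8]
gripper_width: 0.646
finger_force: 0.9
```

Request:
{"op": "jog_arm", "data": {"steps": [{"x": 2, "y": 0, "z": 0, "twist": 0, "hand": 60}, {"x": 1, "y": 0, "z": 0, "twist": 0, "hand": 60}]}}

```text
time_s: 11.28
eef_pos: [0.455, 0.2571, 0.1907]
eef_rot: [180.0, 0.1, 80.7]
force: [-0.2, -10.5, 3.1]
gripper_width: 0.643
finger_force: 4.8
```

Request:
{"op": "jog_arm", "data": {"steps": [{"x": 1, "y": 0, "z": 0, "twist": 0, "hand": 60}, {"x": 1, "y": 0, "z": 0, "twist": 0, "hand": 60}]}}

```text
time_s: 11.52
eef_pos: [0.4554, 0.2581, 0.1907]
eef_rot: [180.0, 0.3, 80.7]
force: [-2.3, -26.5, 8.3]
gripper_width: 0.644
finger_force: 13.3
```

Request:
{"op": "jog_arm", "data": {"steps": [{"x": -10, "y": 0, "z": 0, "twist": 0, "hand": 60}, {"x": -10, "y": 0, "z": -30, "twist": 0, "hand": 40}, {"x": 0, "y": 0, "z": -50, "twist": 0, "hand": 40}, {"x": 0, "y": 0, "z": -30, "twist": -10, "hand": 40}, {"x": 0, "y": 0, "z": 0, "twist": -10, "hand": 40}, {"x": 0, "y": 0, "z": 0, "twist": -10, "hand": 40}, {"x": 0, "y": 0, "z": 0, "twist": -10, "hand": 40}, {"x": 0, "y": 0, "z": 0, "twist": -10, "hand": 40}]}}

```text
time_s: 12.52
eef_pos: [0.452, 0.2395, 0.301]
eef_rot: [180.0, -0.0, 131.0]
force: [0.1, 0.4, 0.6]
gripper_width: 0.43
finger_force: 0.0
```

Request:
{"op": "jog_arm", "data": {"steps": [{"x": 0, "y": 0, "z": 0, "twist": -10, "hand": 40}, {"x": 0, "y": 0, "z": 0, "twist": -10, "hand": 40}, {"x": 0, "y": 0, "z": 0, "twist": -10, "hand": 40}, {"x": 0, "y": 0, "z": 0, "twist": -10, "hand": 40}, {"x": 0, "y": 0, "z": 0, "twist": 0, "hand": 40}]}}

```text
time_s: 13.15
eef_pos: [0.4521, 0.2394, 0.3009]
eef_rot: [180.0, 0.0, 170.6]
force: [-0.7, -0.2, -0.7]
gripper_width: 0.429
finger_force: 0.0
```

```bash
python3 -c "
from h import *
go(.3794,.3262,.11,170.7)"
```

```text
t 13.2 at [0.4521 0.2394 0.3009] yaw 170.6 tool mm x 85.8 y 73.8 z 4.9 twist -0.1 F [-0.7 -0.2 -0.7] w 39.9
```

Request:
{"op": "jog_arm", "data": {"steps": [{"x": 43, "y": 37, "z": 5, "twist": 0, "hand": 40}, {"x": 43, "y": 37, "z": 0, "twist": 0, "hand": 40}, {"x": 0, "y": 0, "z": 50, "twist": 0, "hand": 40}, {"x": 0, "y": 0, "z": 40, "twist": 0, "hand": 40}, {"x": 0, "y": 0, "z": 15, "twist": 0, "hand": 40}, {"x": 0, "y": 0, "z": 0, "twist": 0, "hand": 40}]}}

```text
time_s: 13.9
eef_pos: [0.3794, 0.3264, 0.1908]
eef_rot: [-180.0, -0.0, 170.6]
force: [0.4, 0.5, 1.3]
gripper_width: 0.431
finger_force: 0.0
```

Request:
{"op": "jog_arm", "data": {"steps": [{"x": -8, "y": 0, "z": 0, "twist": 0, "hand": 40}, {"x": -8, "y": 0, "z": 0, "twist": 0, "hand": 40}, {"x": -8, "y": 0, "z": 0, "twist": 0, "hand": 40}]}}

```text
time_s: 14.28
eef_pos: [0.4037, 0.3225, 0.1916]
eef_rot: [179.9, 0.0, 170.7]
force: [-3.4, 0.6, 2.8]
gripper_width: 0.427
finger_force: 1.8
```

Request:
{"op": "jog_arm", "data": {"steps": [{"x": -8, "y": 0, "z": 0, "twist": 0, "hand": 40}, {"x": -8, "y": 0, "z": 0, "twist": 0, "hand": 40}, {"x": -8, "y": 0, "z": 0, "twist": 0, "hand": 40}, {"x": -4, "y": 0, "z": 0, "twist": 0, "hand": 40}]}}

```text
time_s: 14.78
eef_pos: [0.431, 0.3179, 0.1907]
eef_rot: [-180.0, -0.0, 170.7]
force: [-4.0, 0.1, 2.0]
gripper_width: 0.43
finger_force: 1.8
```

Request:
{"op": "jog_arm", "data": {"steps": [{"x": -3, "y": 0, "z": 0, "twist": 0, "hand": 40}, {"x": -3, "y": 0, "z": 0, "twist": 0, "hand": 40}]}}

```text
time_s: 15.02
eef_pos: [0.4365, 0.317, 0.1907]
eef_rot: [-180.0, -0.0, 170.7]
force: [-2.4, 1.0, 1.5]
gripper_width: 0.43
finger_force: 1.4
```

Request:
{"op": "jog_arm", "data": {"steps": [{"x": -2, "y": 0, "z": 0, "twist": 0, "hand": 40}, {"x": -1, "y": 0, "z": 0, "twist": 0, "hand": 40}]}}

```text
time_s: 15.28
eef_pos: [0.4394, 0.3165, 0.1906]
eef_rot: [-180.0, -0.0, 170.7]
force: [-2.4, 1.0, 0.2]
gripper_width: 0.431
finger_force: 1.2
```

Request:
{"op": "jog_arm", "data": {"steps": [{"x": -1, "y": 0, "z": 0, "twist": 0, "hand": 40}, {"x": -1, "y": 0, "z": 0, "twist": 0, "hand": 40}]}}

```text
time_s: 15.52
eef_pos: [0.4414, 0.3162, 0.1907]
eef_rot: [-180.0, -0.0, 170.7]
force: [-2.0, 1.2, -0.3]
gripper_width: 0.431
finger_force: 0.9
```

Request:
{"op": "jog_arm", "data": {"steps": [{"x": -1, "y": 0, "z": 0, "twist": 0, "hand": 40}, {"x": -1, "y": 0, "z": 0, "twist": 0, "hand": 40}]}}

```text
time_s: 15.78
eef_pos: [0.4434, 0.3159, 0.1907]
eef_rot: [-180.0, -0.0, 170.7]
force: [-2.0, -0.4, -1.8]
gripper_width: 0.427
finger_force: 0.8
```

Request:
{"op": "jog_arm", "data": {"steps": [{"x": 0, "y": 0, "z": 0, "twist": 0, "hand": 40}, {"x": -1, "y": 0, "z": 0, "twist": 0, "hand": 40}]}}

```text
time_s: 16.02
eef_pos: [0.4443, 0.3158, 0.1908]
eef_rot: [180.0, -0.0, 170.7]
force: [-2.8, 0.3, -0.4]
gripper_width: 0.43
finger_force: 1.0
```

Request:
{"op": "jog_arm", "data": {"steps": [{"x": -1, "y": 0, "z": 0, "twist": 0, "hand": 40}, {"x": -1, "y": 0, "z": 0, "twist": 0, "hand": 40}, {"x": -1, "y": 0, "z": 0, "twist": 0, "hand": 40}]}}

```text
time_s: 16.4
eef_pos: [0.4465, 0.3154, 0.1908]
eef_rot: [-180.0, -0.2, 170.7]
force: [-22.7, 0.6, 11.7]
gripper_width: 0.43
finger_force: 11.2
```

Request:
{"op": "jog_arm", "data": {"steps": [{"x": -1, "y": 0, "z": 0, "twist": 0, "hand": 40}, {"x": -1, "y": 0, "z": 0, "twist": 0, "hand": 40}]}}

```text
time_s: 16.65
eef_pos: [0.4474, 0.3154, 0.1908]
eef_rot: [-179.9, -0.4, 170.7]
force: [-40.9, 0.7, 23.4]
gripper_width: 0.431
finger_force: 20.3
```

Request:
{"op": "jog_arm", "data": {"steps": [{"x": -1, "y": 0, "z": 0, "twist": 0, "hand": 40}, {"x": 0, "y": 0, "z": 0, "twist": 0, "hand": 40}]}}

```text
time_s: 16.9
eef_pos: [0.4478, 0.3154, 0.1908]
eef_rot: [-179.9, -0.6, 170.7]
force: [-45.2, 2.0, 25.5]
gripper_width: 0.429
finger_force: 22.4
```

Request:
{"op": "jog_arm", "data": {"steps": [{"x": 4, "y": 0, "z": 0, "twist": 0, "hand": 40}, {"x": 12, "y": 0, "z": 0, "twist": 0, "hand": 40}, {"x": 0, "y": 0, "z": -50, "twist": 0, "hand": 40}, {"x": 0, "y": 0, "z": -50, "twist": 0, "hand": 40}, {"x": 0, "y": -30, "z": 0, "twist": 10, "hand": 40}, {"x": 0, "y": 0, "z": 0, "twist": 10, "hand": 40}, {"x": 0, "y": 0, "z": 0, "twist": 10, "hand": 40}, {"x": 0, "y": 0, "z": 0, "twist": 10, "hand": 40}]}}

```text
time_s: 17.9
eef_pos: [0.4293, 0.2877, 0.2909]
eef_rot: [180.0, 0.0, 130.3]
force: [0.6, -0.1, 0.9]
gripper_width: 0.428
finger_force: 0.0
```

Request:
{"op": "jog_arm", "data": {"steps": [{"x": 0, "y": 0, "z": 0, "twist": 10, "hand": 40}, {"x": 0, "y": 0, "z": 0, "twist": 10, "hand": 40}, {"x": 0, "y": 0, "z": 0, "twist": 10, "hand": 40}, {"x": 0, "y": 0, "z": 0, "twist": 10, "hand": 40}, {"x": 0, "y": 0, "z": 0, "twist": 10, "hand": 40}, {"x": 0, "y": 0, "z": 0, "twist": 0, "hand": 40}]}}

```text
time_s: 18.65
eef_pos: [0.4294, 0.2878, 0.2908]
eef_rot: [180.0, -0.0, 80.7]
force: [0.2, -0.1, 0.9]
gripper_width: 0.43
finger_force: 0.0
```

```bash
python3 -c "
from h import *
go(.4984,.2152,.11,80.7)"
```

```text
t 18.6 at [0.4294 0.2878 0.2908] yaw 80.7 tool mm x -60.5 y 79.8 z -5.2 twist 0.0 F [ 0.2 -0.1  0.9] w 40.0
```

Request:
{"op": "jog_arm", "data": {"steps": [{"x": -30, "y": 40, "z": -10, "twist": 0, "hand": 40}, {"x": -30, "y": 40, "z": -10, "twist": 0, "hand": 40}, {"x": 0, "y": 0, "z": 0, "twist": 0, "hand": 40}, {"x": 0, "y": 0, "z": 0, "twist": 0, "hand": 40}]}}

```text
time_s: 19.15
eef_pos: [0.4986, 0.2157, 0.3105]
eef_rot: [-180.0, 0.0, 80.8]
force: [-0.5, 0.2, -0.6]
gripper_width: 0.428
finger_force: 0.0
```

```bash
python3 -c "
from h import *
go(.4984,.2152,.005,80.7)
P=robot.camera_params('wrist');im=snap('wrist','pics/w4.png')
cv2.imwrite('pics/w4b.png',cv2.resize(cv2.imread('pics/w4.png'),(800,600),interpolation=cv2.INTER_CUBIC))
import pickle;pickle.dump(P,open('w4.pkl','wb'))"
```

```text
t 19.1 at [0.4986 0.2157 0.3105] yaw 80.8 tool mm x -0.5 y -0.1 z 119.5 twist 0.1 F [-0.5  0.2 -0.6] w 39.8
```

View pics/w4b.png

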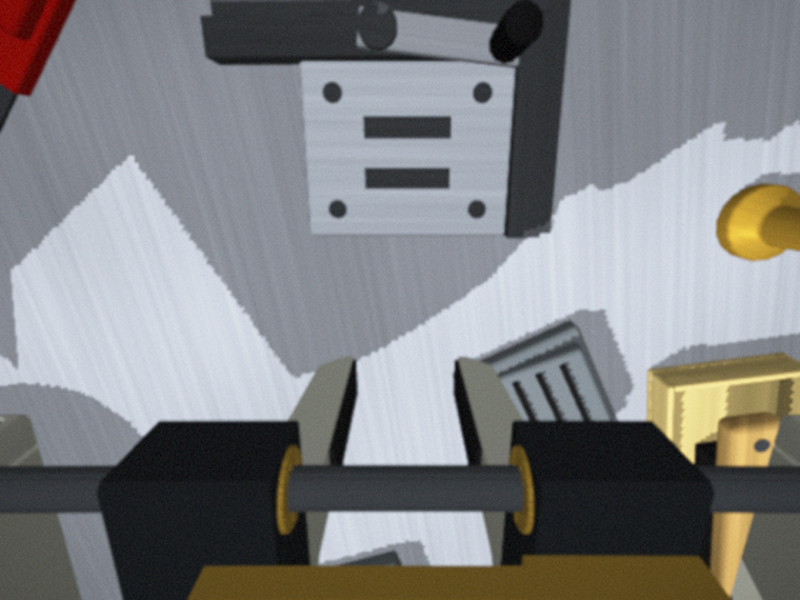

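The plate is square in the corner: its top face runs (302,63)–(517,68), touching the left bar, and its right side touches the far bar at x≈510. One light confirming push towards the left bar next.

Request:
{"op": "jog_arm", "data": {"steps": [{"x": 0, "y": 0, "z": 50, "twist": 0, "hand": 40}, {"x": 0, "y": 0, "z": 50, "twist": 0, "hand": 40}, {"x": 0, "y": 0, "z": 19, "twist": 0, "hand": 40}, {"x": 10, "y": 0, "z": 0, "twist": 0, "hand": 40}, {"x": 10, "y": 0, "z": 0, "twist": 0, "hand": 40}, {"x": 8, "y": 0, "z": 0, "twist": 0, "hand": 40}, {"x": 4, "y": 0, "z": 0, "twist": 0, "hand": 40}, {"x": 0, "y": 0, "z": 0, "twist": 0, "hand": 40}]}}

```text
time_s: 20.2
eef_pos: [0.5041, 0.2475, 0.1921]
eef_rot: [180.0, -0.0, 80.7]
force: [-0.5, 0.6, -0.4]
gripper_width: 0.433
finger_force: 0.0
```

Request:
{"op": "jog_arm", "data": {"steps": [{"x": 2, "y": 0, "z": 0, "twist": 0, "hand": 40}, {"x": 1, "y": 0, "z": 0, "twist": 0, "hand": 40}, {"x": 1, "y": 0, "z": 0, "twist": 0, "hand": 40}]}}

```text
time_s: 20.58
eef_pos: [0.5047, 0.2503, 0.1918]
eef_rot: [180.0, 0.2, 80.7]
force: [-1.3, -18.0, 7.3]
gripper_width: 0.432
finger_force: 9.1
```

Request:
{"op": "jog_arm", "data": {"steps": [{"x": -10, "y": 0, "z": 0, "twist": 0, "hand": 40}, {"x": -10, "y": 0, "z": -50, "twist": 0, "hand": 40}, {"x": 0, "y": 0, "z": -50, "twist": 0, "hand": 40}, {"x": 0, "y": 0, "z": -30, "twist": -10, "hand": 40}, {"x": 0, "y": 0, "z": 0, "twist": -10, "hand": 40}, {"x": 0, "y": 0, "z": 0, "twist": -10, "hand": 40}, {"x": 0, "y": 0, "z": 0, "twist": -10, "hand": 40}, {"x": 0, "y": 0, "z": 0, "twist": -10, "hand": 40}]}}

```text
time_s: 21.58
eef_pos: [0.5013, 0.2311, 0.3217]
eef_rot: [180.0, -0.0, 131.0]
force: [-0.4, 0.7, 0.3]
gripper_width: 0.432
finger_force: 0.0
```

```bash
python3 - <<'E'
from h import *
import pickle
np.set_printoptions(precision=4,suppress=True)
P=pickle.load(open('w4.pkl','rb'))
f=lambda uv,z:px2w("wrist",np.array(uv)*.7,z,P)
a=np.radians(-9.3);R=np.array([[np.cos(a),np.sin(a)],[-np.sin(a),np.cos(a)]]);C=np.array([.5801,.3422])
for n,uv,z in [("pivot",[(378,27)],.034),("knobtop",[(523,20)],.07),("knobbase",[(503,46)],.032),("plate",[(302,63),(517,68),(505,237),(313,235)],.018)]:
    p=f(uv,z)[:,:2];print(n,p.tolist(),p.mean(0),"fence",((p-C)@R.T).tolist())
im=robot.camera("scene");c=cv2.cvtColor(im,cv2.COLOR_RGB2BGR)[185:275,340:460];cv2.imwrite("pics/c5.png",cv2.resize(c,(800,600),interpolation=cv2.INTER_CUBIC))
go(.57,.35,.1,165)
E
```

```text
pivot [[0.508849711130418, 0.3669444476426458]] [0.5088 0.3669] fence [[-0.07431255215672689, 0.012904880669431202]]
knobtop [[0.5716519878047291, 0.3499796480986535]] [0.5717 0.35  ] fence [[-0.009594189986759318, 0.0063121591463060015]]
knobbase [[0.5708566914618601, 0.34870268730849546]] [0.5709 0.3487] fence [[-0.010172670985868323, 0.004923460162994021]]
plate [[0.4643507300615123, 0.36082245639095867], [0.5806490795397362, 0.3394487757337621], [0.5656318010327465, 0.2476136059621905], [0.4493005493888445, 0.26765832968495096]] [0.515  0.3039] fence [[-0.11723728881982079, -0.00032784676902997785], [0.0009864706366870886, -0.0026263280425429573], [0.0010074978439530203, -0.09568123988811092], [-0.11703396678414969, -0.09469956447790084]]
t 21.6 at [0.5013 0.2311 0.3217] yaw 131.5 tool mm x 43.5 y 130.2 z 35.7 twist -33.5 F [-0.2 -0.3 -0.2] w 39.9
```

Request:
{"op": "jog_arm", "data": {"steps": [{"x": 0, "y": 0, "z": 0, "twist": -10, "hand": 36}, {"x": 0, "y": 0, "z": 0, "twist": -10, "hand": 36}, {"x": 0, "y": 0, "z": 0, "twist": -10, "hand": 36}, {"x": 0, "y": 0, "z": 0, "twist": -3, "hand": 36}, {"x": 0, "y": 0, "z": 0, "twist": 0, "hand": 36}]}}

```text
time_s: 22.25
eef_pos: [0.5014, 0.2312, 0.3217]
eef_rot: [180.0, -0.0, 163.5]
force: [0.2, -0.5, -0.2]
gripper_width: 0.389
finger_force: 0.0
```

```bash
python3 - <<'E'
from h import *
go(.5712,.3494,.044,164)
E
```

```text
t 22.2 at [0.5014 0.2312 0.3217] yaw 163.5 tool mm x -33.4 y 133.2 z 91.7 twist -0.5 F [ 0.2 -0.5 -0.2] w 36.2
```

Request:
{"op": "jog_arm", "data": {"steps": [{"x": -11, "y": 44, "z": 0, "twist": 0, "hand": 36}, {"x": -11, "y": 44, "z": 0, "twist": 0, "hand": 36}, {"x": -11, "y": 45, "z": 0, "twist": 0, "hand": 36}, {"x": 0, "y": 0, "z": 30, "twist": 0, "hand": 36}, {"x": 0, "y": 0, "z": 10, "twist": 0, "hand": 36}, {"x": 0, "y": 0, "z": 0, "twist": 0, "hand": 36}]}}

```text
time_s: 23.0
eef_pos: [0.5703, 0.3494, 0.2815]
eef_rot: [-180.0, -0.0, 163.6]
force: [0.2, -0.1, 0.3]
gripper_width: 0.386
finger_force: 0.0
```

Request:
{"op": "jog_arm", "data": {"steps": [{"x": 0, "y": 0, "z": 10, "twist": 0, "hand": 36}, {"x": 0, "y": 0, "z": 10, "twist": 0, "hand": 36}, {"x": 0, "y": 0, "z": 10, "twist": 0, "hand": 36}, {"x": 0, "y": 0, "z": 10, "twist": 0, "hand": 36}, {"x": 0, "y": 0, "z": 10, "twist": 0, "hand": 36}, {"x": 0, "y": 0, "z": 0, "twist": 0, "hand": 36}]}}

```text
time_s: 23.75
eef_pos: [0.5703, 0.3497, 0.2306]
eef_rot: [-179.9, -0.1, 163.7]
force: [1.2, 0.3, -0.7]
gripper_width: 0.384
finger_force: 0.0
```

```bash
python3 - <<'E'
from h import *
go(.5712,.3494,.044,164)
R=.0655
for k in range(0,11):
    th=np.radians(-16-8.4*k); print(k,(np.array([.509,.367])+R*np.array([np.cos(th),np.sin(th)])).round(4),180-16-8.4*k)
# rigid arc in tool frame: shift per row then twist 8.4 (tool x points to pivot)
b=np.radians(8.4);print("per row x %.2f y %.2f"%(1e3*R*(1-np.cos(b)),-1e3*R*np.sin(b)))
E
```

```text
t 23.8 at [0.5703 0.3497 0.2306] yaw 163.7 tool mm x -0.9 y -0.0 z 0.6 twist -0.3 F [ 1.2  0.3 -0.7] w 35.7
0 [0.572  0.3489] 164.0
1 [0.5686 0.3399] 155.6
2 [0.5641 0.3315] 147.2
3 [0.5583 0.3239] 138.8
4 [0.5515 0.3171] 130.4
5 [0.5437 0.3115] 122.0
6 [0.5352 0.307 ] 113.6
7 [0.5262 0.3038] 105.19999999999999
8 [0.5168 0.302 ] 96.8
9 [0.5072 0.3015] 88.39999999999999
10 [0.4976 0.3025] 80.0
per row x 0.70 y -9.57
```

Request:
{"op": "jog_arm", "data": {"steps": [{"x": 0, "y": 0, "z": 0, "twist": 0, "hand": 12}, {"x": 0, "y": 0, "z": 0, "twist": 0, "hand": 12}, {"x": 0, "y": 0, "z": 0, "twist": 0, "hand": 12}, {"x": 0, "y": 0, "z": 0, "twist": 0, "hand": 12}], "grip_force": 8}}

```text
time_s: 24.25
eef_pos: [0.5706, 0.3498, 0.2322]
eef_rot: [180.0, 0.0, 163.7]
force: [0.8, -0.5, 2.7]
gripper_width: 0.19
finger_force: 8.0
```

Request:
{"op": "jog_arm", "data": {"steps": [{"x": 0.7, "y": -9.6, "z": 0, "twist": 8.4, "hand": 12}, {"x": 0.7, "y": -9.6, "z": 0, "twist": 8.4, "hand": 12}]}}

```text
time_s: 24.5
eef_pos: [0.5627, 0.3321, 0.2322]
eef_rot: [179.9, 0.1, 146.6]
force: [3.9, 0.2, 1.9]
gripper_width: 0.188
finger_force: 8.0
```

Knob held (17.7 mm opening) and the bar is swinging.

Request:
{"op": "jog_arm", "data": {"steps": [{"x": 0.7, "y": -9.6, "z": 0, "twist": 8.4, "hand": 12}, {"x": 0.7, "y": -9.6, "z": 0, "twist": 8.4, "hand": 12}, {"x": 0.7, "y": -9.6, "z": 0, "twist": 8.4, "hand": 12}, {"x": 0.7, "y": -9.6, "z": 0, "twist": 8.4, "hand": 12}]}}

```text
time_s: 25.0
eef_pos: [0.5336, 0.3073, 0.2322]
eef_rot: [179.9, 0.1, 113.0]
force: [3.5, -1.9, 2.1]
gripper_width: 0.191
finger_force: 8.0
```

Request:
{"op": "jog_arm", "data": {"steps": [{"x": 0.7, "y": -9.6, "z": 0, "twist": 8.4, "hand": 12}, {"x": 0.7, "y": -9.6, "z": 0, "twist": 8.4, "hand": 12}, {"x": 0.4, "y": -6, "z": 0, "twist": 5, "hand": 12}]}}

```text
time_s: 25.38
eef_pos: [0.5088, 0.3023, 0.2322]
eef_rot: [179.9, 0.0, 91.3]
force: [1.8, -3.3, 2.2]
gripper_width: 0.189
finger_force: 8.0
```

Request:
{"op": "jog_arm", "data": {"steps": [{"x": 0.2, "y": -3, "z": 0, "twist": 3, "hand": 12}, {"x": 0.2, "y": -3, "z": 0, "twist": 3, "hand": 12}]}}

```text
time_s: 25.62
eef_pos: [0.5029, 0.3027, 0.2322]
eef_rot: [180.0, 0.0, 85.4]
force: [0.4, -6.5, 3.9]
gripper_width: 0.187
finger_force: 8.0
```

Request:
{"op": "jog_arm", "data": {"steps": [{"x": 0.1, "y": -3, "z": 0, "twist": 2.5, "hand": 12}, {"x": 0, "y": -2, "z": 0, "twist": 2, "hand": 12}, {"x": 0, "y": 0, "z": 0, "twist": 0, "hand": 12}]}}

```text
time_s: 26.0
eef_pos: [0.4984, 0.3032, 0.2322]
eef_rot: [179.8, 0.0, 80.9]
force: [8.7, -4.3, -0.4]
gripper_width: 0.188
finger_force: 8.0
```

Request:
{"op": "jog_arm", "data": {"steps": [{"x": 0, "y": -1.5, "z": 0, "twist": 0, "hand": 12}, {"x": 0, "y": -1.5, "z": 0, "twist": 0, "hand": 12}]}}

```text
time_s: 26.25
eef_pos: [0.4959, 0.3036, 0.2322]
eef_rot: [179.8, -0.0, 81.0]
force: [15.0, -5.1, -2.7]
gripper_width: 0.238
finger_force: 8.0
```

Request:
{"op": "jog_arm", "data": {"steps": [{"x": 0, "y": 1.5, "z": 0, "twist": 0, "hand": 40}, {"x": 0, "y": 0, "z": 0, "twist": 0, "hand": 40}, {"x": 0, "y": 0, "z": -40, "twist": 0, "hand": 40}, {"x": 0, "y": 0, "z": -50, "twist": 0, "hand": 40}, {"x": -50, "y": -30, "z": -50, "twist": 0, "hand": 50}, {"x": -50, "y": -30, "z": 0, "twist": -8, "hand": 50}, {"x": 0, "y": 0, "z": 0, "twist": 0, "hand": 50}, {"x": 0, "y": 0, "z": 0, "twist": 0, "hand": 50}]}}

```text
time_s: 27.25
eef_pos: [0.4285, 0.223, 0.3626]
eef_rot: [180.0, -0.0, 88.9]
force: [0.0, 0.6, 0.3]
gripper_width: 0.539
finger_force: 0.0
```

```bash
python3 - <<'E'
from h import *
go(.58,.2,.1,90)
b=cv2.cvtColor(robot.camera('scene'),cv2.COLOR_RGB2BGR);cv2.imwrite('pics/s6.png',b)
cv2.imwrite('pics/c6.png',cv2.resize(b[180:315,250:430],(800,600),interpolation=cv2.INTER_CUBIC))
E
```

```text
t 27.2 at [0.4285 0.223  0.3626] yaw 88.9 tool mm x -20.1 y 151.9 z 76.6 twist -1.1 F [0.  0.6 0.3] w 50.1
```

View pics/c6.png

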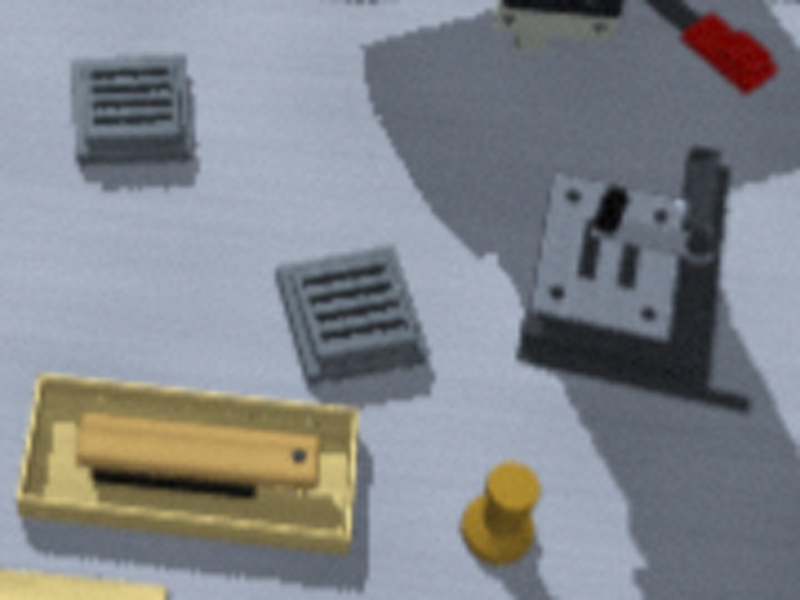

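Nothing has shifted: the plate is flush with the keeper across it (knob at (612,210)), and the brush lies upright in the tray (200,450). The risers are at (130,105) and (352,315). I'll push riser B first.

```bash
python3 - <<'E'
from h import *
go(.576,.209,.005,90)
E
```

```text
t 27.3 at [0.4288 0.2232 0.3623] yaw 88.9 tool mm x -11.5 y 147.4 z 171.3 twist -1.1 F [0.6 0.3 0. ] w 50.0
```

Request:
{"op": "jog_arm", "data": {"steps": [{"x": -3, "y": 37, "z": 0, "twist": -1.1, "hand": 50}, {"x": -3, "y": 37, "z": 0, "twist": 0, "hand": 50}, {"x": -3, "y": 37, "z": 0, "twist": 0, "hand": 50}, {"x": -3, "y": 37, "z": 30, "twist": 0, "hand": 50}, {"x": 0, "y": 0, "z": 50, "twist": 0, "hand": 50}, {"x": 0, "y": 0, "z": 0, "twist": 0, "hand": 50}, {"x": 0, "y": 0, "z": 0, "twist": 0, "hand": 50}]}}

```text
time_s: 28.18
eef_pos: [0.5768, 0.2109, 0.2839]
eef_rot: [180.0, -0.0, 90.1]
force: [0.0, 0.1, 0.0]
gripper_width: 0.538
finger_force: 0.0
```

```bash
python3 - <<'E'
from h import *
go(.576,.209,.005,90)
E
```

```text
t 28.2 at [0.5768 0.2109 0.2839] yaw 90.1 tool mm x -1.9 y -0.8 z 92.9 twist 0.1 F [0.  0.1 0. ] w 50.0
```

Request:
{"op": "jog_arm", "data": {"steps": [{"x": 0, "y": 0, "z": 40, "twist": 0, "hand": 50}, {"x": 0, "y": 0, "z": 40, "twist": 0, "hand": 50}, {"x": 0, "y": 0, "z": 13, "twist": 0, "hand": 50}, {"x": -5, "y": 0, "z": 0, "twist": 0, "hand": 50}, {"x": -5, "y": 0, "z": 0, "twist": 0, "hand": 50}, {"x": -5, "y": 0, "z": 0, "twist": 0, "hand": 50}, {"x": -6, "y": 0, "z": 0, "twist": 0, "hand": 50}, {"x": -6, "y": 0, "z": 0, "twist": 0, "hand": 50}]}}

```text
time_s: 29.18
eef_pos: [0.5766, 0.1829, 0.1899]
eef_rot: [180.0, -0.0, 90.1]
force: [-0.1, 1.4, 1.3]
gripper_width: 0.533
finger_force: 0.8
```

Request:
{"op": "jog_arm", "data": {"steps": [{"x": -10, "y": 0, "z": 0, "twist": 0, "hand": 50}, {"x": -12, "y": 0, "z": 0, "twist": 0, "hand": 50}, {"x": -15, "y": 0, "z": 0, "twist": 0, "hand": 50}, {"x": -15, "y": 0, "z": 0, "twist": 0, "hand": 50}, {"x": -15, "y": 0, "z": 0, "twist": 0, "hand": 50}, {"x": -15, "y": 0, "z": 0, "twist": 0, "hand": 50}, {"x": -15, "y": 0, "z": 0, "twist": 0, "hand": 50}, {"x": -15, "y": 0, "z": 0, "twist": 0, "hand": 50}]}}

```text
time_s: 30.18
eef_pos: [0.5765, 0.0703, 0.1894]
eef_rot: [-180.0, 0.0, 90.1]
force: [-0.4, 1.5, -0.2]
gripper_width: 0.537
finger_force: 0.5
```

Request:
{"op": "jog_arm", "data": {"steps": [{"x": -15, "y": 0, "z": 0, "twist": 0, "hand": 50}, {"x": -15, "y": 0, "z": 0, "twist": 0, "hand": 50}, {"x": -15, "y": 0, "z": 0, "twist": 0, "hand": 50}, {"x": -15, "y": 0, "z": 0, "twist": 0, "hand": 50}, {"x": -15, "y": 0, "z": 0, "twist": 0, "hand": 50}, {"x": -15, "y": 0, "z": 0, "twist": 0, "hand": 50}, {"x": -15, "y": 0, "z": 0, "twist": 0, "hand": 50}, {"x": -15, "y": 0, "z": 0, "twist": 0, "hand": 50}]}}

```text
time_s: 31.18
eef_pos: [0.5767, -0.0497, 0.1894]
eef_rot: [-180.0, -0.0, 90.1]
force: [0.8, 0.2, -0.5]
gripper_width: 0.542
finger_force: 0.5
```

```bash
python3 - <<'E'
from h import *
go(.576,-.183,.005,90)
E
```

```text
t 31.2 at [ 0.5767 -0.0497  0.1894] yaw 90.1 tool mm x -133.3 y -0.9 z -1.6 twist 0.1 F [ 0.8  0.2 -0.5] w 50.4
```

Request:
{"op": "jog_arm", "data": {"steps": [{"x": -18, "y": 0, "z": 0, "twist": 0, "hand": 50}, {"x": -18, "y": 0, "z": 0, "twist": 0, "hand": 50}, {"x": -18, "y": 0, "z": 0, "twist": 0, "hand": 50}, {"x": -18, "y": 0, "z": 0, "twist": 0, "hand": 50}, {"x": -18, "y": 0, "z": 0, "twist": 0, "hand": 50}, {"x": -18, "y": 0, "z": 0, "twist": 0, "hand": 50}, {"x": -18, "y": 0, "z": 0, "twist": 0, "hand": 50}, {"x": -12, "y": 0, "z": 0, "twist": 0, "hand": 50}]}}

```text
time_s: 32.17
eef_pos: [0.5769, -0.1879, 0.1895]
eef_rot: [180.0, -0.0, 90.1]
force: [-0.0, 1.5, 0.4]
gripper_width: 0.54
finger_force: 0.8
```

Request:
{"op": "jog_arm", "data": {"steps": [{"x": -6, "y": 0, "z": 0, "twist": 0, "hand": 50}, {"x": -3, "y": 0, "z": 0, "twist": 0, "hand": 50}, {"x": 0, "y": 0, "z": 0, "twist": 0, "hand": 50}, {"x": 12, "y": 0, "z": 0, "twist": 0, "hand": 50}, {"x": 0, "y": 0, "z": -40, "twist": 0, "hand": 50}, {"x": 0, "y": 0, "z": -50, "twist": 0, "hand": 50}, {"x": 0, "y": 0, "z": 0, "twist": 0, "hand": 50}]}}

```text
time_s: 33.05
eef_pos: [0.5776, -0.1829, 0.2838]
eef_rot: [179.7, 0.1, 90.1]
force: [0.3, 0.5, 0.1]
gripper_width: 0.537
finger_force: 0.0
```

```bash
python3 - <<'E'
from h import *
go(.414,.03,.1,99)
E
```

```text
t 33.0 at [ 0.5776 -0.1829  0.2838] yaw 90.1 tool mm x 213.3 y -163.1 z -2.2 twist -8.9 F [0.3 0.5 0.1] w 50.0
```

Request:
{"op": "jog_arm", "data": {"steps": [{"x": 41, "y": -35, "z": 0, "twist": 0, "hand": 50}, {"x": 41, "y": -35, "z": 0, "twist": 0, "hand": 50}, {"x": 41, "y": -36, "z": 0, "twist": 0, "hand": 50}, {"x": 41, "y": -36, "z": 0, "twist": 0, "hand": 50}, {"x": 42, "y": -36, "z": 0, "twist": 0, "hand": 50}, {"x": 0, "y": 0, "z": 0, "twist": -10.4, "hand": 50}, {"x": 0, "y": 0, "z": 0, "twist": 0, "hand": 50}, {"x": 0, "y": 0, "z": 0, "twist": 0, "hand": 50}]}}

```text
time_s: 34.05
eef_pos: [0.3988, 0.022, 0.279]
eef_rot: [-180.0, -0.0, 100.2]
force: [0.2, -0.6, 0.5]
gripper_width: 0.535
finger_force: 0.0
```

```bash
python3 - <<'E'
from h import *
go(.4,.023,.005,101)
im=snap('wrist','pics/w7.png')
cv2.imwrite('pics/w7b.png',cv2.resize(cv2.imread('pics/w7.png'),(560,420)))
b=cv2.cvtColor(robot.camera('scene'),cv2.COLOR_RGB2BGR)
cv2.imwrite('pics/c7.png',cv2.resize(b[150:300,140:340],(800,600),interpolation=cv2.INTER_CUBIC))
E
```

```text
t 34.0 at [0.3988 0.022  0.279 ] yaw 100.2 tool mm x 0.8 y 1.4 z 88.0 twist -0.8 F [ 0.2 -0.6  0.5] w 49.8
```

View pics/c7.png

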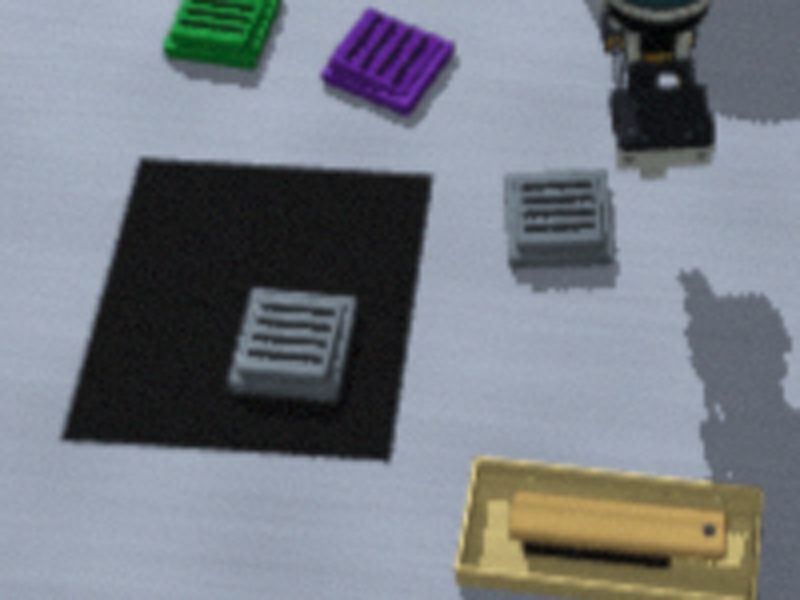

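Riser B sits well inside the mat (295,345). Riser A at (558,215) is ready to push.

Request:
{"op": "jog_arm", "data": {"steps": [{"x": 0, "y": 1, "z": 40, "twist": -1, "hand": 50}, {"x": 0, "y": 0, "z": 38, "twist": 0, "hand": 50}, {"x": 0, "y": 0, "z": 10, "twist": 0, "hand": 50}, {"x": -7, "y": 0, "z": 0, "twist": 0, "hand": 50}, {"x": -7, "y": 0, "z": 0, "twist": 0, "hand": 50}, {"x": -7, "y": 0, "z": 0, "twist": 0, "hand": 50}, {"x": -7, "y": 0, "z": 0, "twist": 0, "hand": 50}, {"x": -12, "y": 0, "z": 0, "twist": 0, "hand": 50}]}}

```text
time_s: 35.15
eef_pos: [0.4078, -0.0175, 0.1918]
eef_rot: [180.0, -0.0, 101.5]
force: [0.1, 2.1, 1.4]
gripper_width: 0.54
finger_force: 1.1
```

Request:
{"op": "jog_arm", "data": {"steps": [{"x": -15, "y": 0, "z": 0, "twist": 0, "hand": 50}, {"x": -15, "y": 0, "z": 0, "twist": 0, "hand": 50}, {"x": -15, "y": 0, "z": 0, "twist": 0, "hand": 50}, {"x": -15, "y": 0, "z": 0, "twist": 0, "hand": 50}, {"x": -15, "y": 0, "z": 0, "twist": 0, "hand": 50}, {"x": -15, "y": 0, "z": 0, "twist": 0, "hand": 50}, {"x": -15, "y": 0, "z": 0, "twist": 0, "hand": 50}, {"x": -15, "y": 0, "z": 0, "twist": 0, "hand": 50}]}}

```text
time_s: 36.15
eef_pos: [0.4317, -0.1355, 0.1914]
eef_rot: [-180.0, -0.0, 101.5]
force: [-0.2, 1.7, 2.1]
gripper_width: 0.539
finger_force: 1.0
```

```bash
python3 - <<'E'
from h import *
go(.446,-.188,.005,101)
E
```

```text
t 36.1 at [ 0.4317 -0.1355  0.1914] yaw 101.5 tool mm x -54.3 y 3.6 z 0.4 twist 0.5 F [-0.2  1.7  2.1] w 50.2
```

Request:
{"op": "jog_arm", "data": {"steps": [{"x": -14, "y": 0, "z": 0, "twist": 0, "hand": 50}, {"x": -14, "y": 0, "z": 0, "twist": 0, "hand": 50}, {"x": -14, "y": 0, "z": 0, "twist": 0, "hand": 50}, {"x": -10, "y": 0, "z": 0, "twist": 0, "hand": 50}, {"x": -4, "y": 0, "z": 0, "twist": 0, "hand": 50}, {"x": 0, "y": 0, "z": 0, "twist": 0, "hand": 50}, {"x": 12, "y": 0, "z": 0, "twist": 0, "hand": 50}, {"x": 0, "y": 0, "z": -40, "twist": 0, "hand": 50}]}}

```text
time_s: 37.15
eef_pos: [0.4393, -0.1761, 0.2294]
eef_rot: [-179.8, -0.2, 101.5]
force: [0.3, 0.0, -0.3]
gripper_width: 0.538
finger_force: 0.0
```

Request:
{"op": "jog_arm", "data": {"steps": [{"x": 50, "y": -10, "z": -50, "twist": 0, "hand": 50}, {"x": 50, "y": 0, "z": -50, "twist": 0, "hand": 50}, {"x": 50, "y": 0, "z": -50, "twist": 0, "hand": 50}, {"x": 50, "y": 0, "z": 0, "twist": 0, "hand": 50}, {"x": 0, "y": 0, "z": 0, "twist": 0, "hand": 50}, {"x": 0, "y": 0, "z": 0, "twist": 0, "hand": 50}]}}

```text
time_s: 37.9
eef_pos: [0.3951, -0.0006, 0.3634]
eef_rot: [180.0, 0.0, 101.6]
force: [0.3, -0.2, 0.5]
gripper_width: 0.534
finger_force: 0.0
```

```bash
python3 - <<'E'
from h import *
go()
b=cv2.cvtColor(robot.camera('scene'),cv2.COLOR_RGB2BGR);cv2.imwrite('pics/s8.png',b)
cv2.imwrite('pics/c8.png',cv2.resize(b[130:385,100:440],(800,600),interpolation=cv2.INTER_CUBIC))
E
```

```text
t 37.9 at [ 0.3951 -0.0006  0.3634] yaw 101.6 tool mm x 0.0 y 0.0 z -0.0 twist 0.0 F [ 0.3 -0.2  0.5] w 49.7
```

View pics/c8.png

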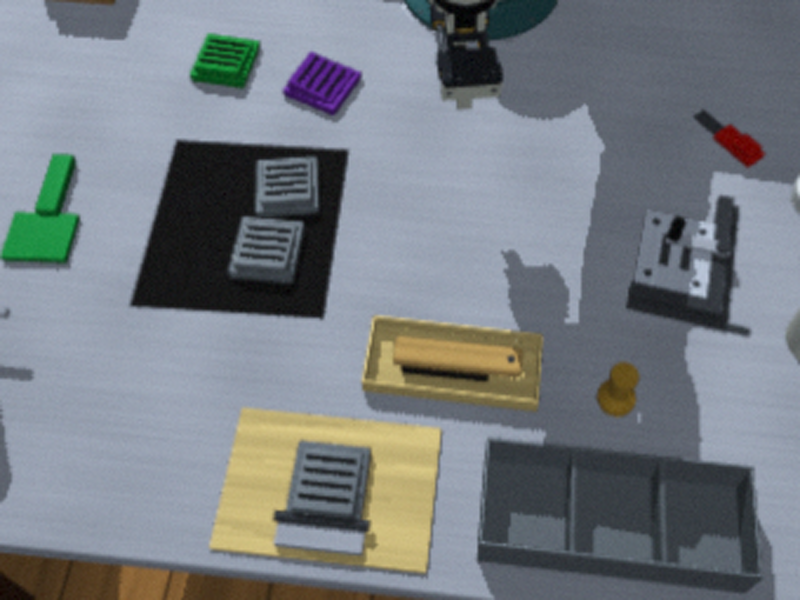

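Both risers are on the mat at (287,185) and (267,248), and the brush is in the tray (455,358). I'll check the plate and keeper enlarged.

```bash
python3 - <<'E'
from h import *
b=cv2.imread('pics/s8.png')
cv2.imwrite('pics/c9.png',cv2.resize(b[205:280,350:450],(800,600),interpolation=cv2.INTER_CUBIC))
E
```

```text
(no output)
```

View pics/c9.png

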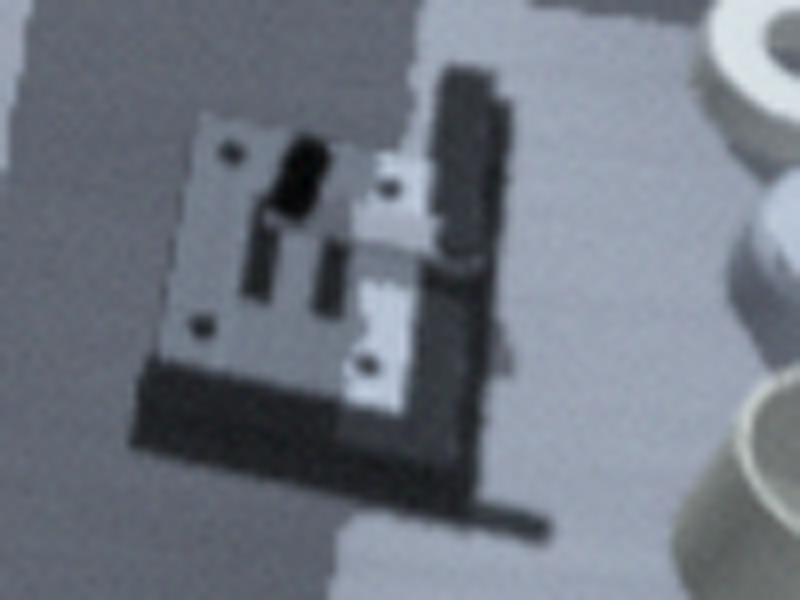

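The plate edges meet both bars, (150,365)–(405,410) and (405,410)–(435,180), and the keeper lies across at its stop. Handing in.

```bash
python3 -c "
from cell import robot
print(robot.close_job())"
```

```text
the job is handed in; nothing more can be done
None
```

I handed the job in after about 38 s of robot time, with no verdict returned; by the last pictures the brush stands bristles down in the tray, the plate is flush in the fence corner, the keeper is at its stop over it, and both loose grey risers are on the mat.

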